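# Mirror the desk set for a left-handed colleague

## Robot

A 6-joint arm with a two-finger parallel gripper is mounted at the origin on a cart in front of the work surface, level with it; the furniture and walls round the work are solid. World frame = base frame: x ahead of the robot, y to its left, z up, the work surface at z = 0. Lengths are in mm, angles in rad, forces in N, time in s.
With the tool pointing down it reaches from about 350 to 775 mm from the base axis. Payload 7.3 kg.
Tool frame: the origin (TCP) lies at the very end of the fingers, on their centre line; the grasp point (between the pads) lies behind it (bot.grip_point_offset is the z of the grasp point in the tool frame, in mm); z points along the fingers, y is the line along which they close (so a half turn about z gives the same grasp; the last joint's range is limited). The gripper opens to 92 mm and grips with 3 to 60 N. Pads are 19 mm wide; open, the fingers measure 130 mm over their backs; the gripper's body (75 mm by 190 mm) begins 47 mm behind the grasp point.
Start: joints at [-1.457, 0.342, 1.524, -0, 1.275, -0.146], TCP at [134.888, -507.396, 226.741] pointing down, gripper open.
Joint ranges: [-2.53, 2.53], [-0.77, 2.02], [0.04, 2.7], [-1, 4.14], [0.28, 2.66], [-3.11, 3.11]. Speed limits (rad/s): [2.57, 2.57, 3.14, 3.14, 3.14, 3.14].

## Interface

Orientations are given as [roll, pitch, yaw] about the fixed x, y, z axes, in that order (R = Rz(yaw) Ry(pitch) Rx(roll)).
In Python, from plant import bot gives the robot as it stands. The module is installed in compiled form; this text tells all that it offers.
- The arm moves only by the shell command python3 -m crank 'ROWS'. ROWS is JSON, a list that holds one entry, the list of rows, each a list of 5 numbers: the opening, from 0 (shut) to 1 (fully open), then the shift along the tool's x, y, z in cm, then the turn about the tool's z in degrees. In form: [[[claw, x, y, z, turn], ...]]. A call has exactly 10 rows; each row is the pose to reach, as a shift and turn from the pose commanded when the call began, along the tool's axes at that moment; what a row does not reach only later rows make up. A row lasts 1/10 s, in which the tool goes at most 50 mm and 8.59 degrees, less where a joint would pass 70% of its speed; a pose out of reach is approached as far as the arm can. A call with a gripper value outside its range is refused whole. The fingers move at their own pace and stop on an object; the grip force is fixed at half the most. Time passes only in rows, so rows that repeat a pose let the fingers close, or fill a call up. It gives the time, the measured TCP pose, the force, the opening and the grip force at its end, in the units of the state.
- bot.get_obs(): the state, without advancing time (a new reading comes with each control period).
- bot.capture(name): name is "side" or "top"; returns (picture, depth): 420x560x3 uint8, red, green, blue; 420x560 float32, mm along the optical axis (not along the pixel's ray), 0 where there is no reading.
- bot.calibration(name): a dict with "vertical_fov" (degrees; the focal length in pixels is half the picture's height over the tangent of half this angle, whatever the lens; pixels are square), "cx", "cy" (the principal point, pixels), "rvec" (rotation vector, rad) and "tvec" (3), from world to camera coordinates, as OpenCV has them. Camera axes: x right, y down, z forward; pixel columns grow to the right and rows downward; lengths in mm; the calibration is good to about 2 mm. A picture is of the moment at which its call begins. calibration takes no time and is no camera call.
- bot.close_job(): hands the job in; it is judged then, once.
The state is a dict: "time": time; "joint_positions": joint angles; "dq": joint speeds; "tau": joint torques, N m; "tool_pos": TCP position; "tcp_rot": TCP orientation; "contact_force": force on the tool from outside, world axes, zero at the start; "moment": the same for the moment, N m; "grip_width": finger opening in mm; "finger_force": force on a finger pad.
Only numpy, scipy, OpenCV 4.12 (cv2) and the standard library are available. Lean on these libraries where they do the work, as an engineer would, in place of code of your own. Each camera call takes 0.05 s, during which the arm holds its last target. There are 200 camera calls.

## Task

A left-handed colleague takes over this desk: move the four things (stapler, tape dispenser, rubber stamp and small carton) from the full wooden rack into the bays of the empty one, in mirrored order, so that the one at the full rack's far left ends in the empty rack's far-right bay, the second from the left in the second from the right, and so on. Set each one upright in the middle of its bay with its long side along the bay, as it stood before (either end may face forward), without knocking anything in the racks over, and let go of them all.

Things in the scene. Friction and masses are not known exactly. Their poses are not given: they have to be found in the camera images.
- full_rack: Rack holding the four things at the start: fixed wooden board 172 (x) by 322 (y) by 6 mm on the desk, with four clip-on cradles side by side at own x = 0, own y = +120, +40, -40, -120 mm; which cradle is where changes. Origin: centre of underside; x points away from the robot, y to its left, turned at most 0.2 rad. It stands left or right of the other rack.
- empty_rack: Rack empty at the start: fixed wooden board 172 (x) by 322 (y) by 6 mm on the desk with four built-in bays: cork-inlaid pads 160 (x) by 68 (y), tops 10 above the desk, centres at own x = 0, own y = +120, +40, -40, -120 mm; 4 mm ribs between them and end lips rise to 16. Origin: centre of underside; x points away from the robot, y to its left, turned at most 0.2 rad.
- stapler: Dark stapler standing on its foot, 38 wide (own x) by 148 long (own y) by 60 high; the foot plate is 38 wide and 12 high, the upper arm 30 wide from 34 to 60 above the underside (it does not hinge here); about 0.28 kg. Origin: centre of the underside; z up. At the start its own y runs along its cradle's length (rack x).
- tape_dispenser: Black tape dispenser with a roll of tape between two upright side cheeks, 44 wide over the cheeks (own x) by 148 long (own y) by 66 high, highest at the roll (own y = -9 mm), lower at both ends; about 0.42 kg. Origin: centre of the underside; z up. At the start its own y runs along its cradle's length (rack x).
- rubber_stamp: Rubber stamp with a turned wooden handle, standing on its rectangular foot: foot 24 wide (own x) by 52 long (own y) by 12 high, handle round, up to 28 in diameter, overall 74 high; about 0.06 kg. Origin: centre of the underside; z up. At the start its own y runs along its cradle's length (rack x).
- small_carton: Small closed product carton lying flat, a plain box 62 wide (own x) by 88 long (own y) by 45 high; about 0.13 kg. Origin: centre of the underside; z up. At the start its own y runs along its cradle's length (rack x).
- cradle_stapler: Light wooden clip-on cradle, fixed on the full rack, in which the stapler stands at the start (all four look alike): pad 160 (own x) by 68 (own y) by 4 mm, cork inlay, 10 mm high lips at its two short ends. Origin: centre of its underside, 6 mm above the desk; pad top at own z = +4 mm. Axes parallel to the full rack's.
- cradle_tape_dispenser: Light wooden clip-on cradle, fixed on the full rack, in which the tape dispenser stands at the start (all four look alike): pad 160 (own x) by 68 (own y) by 4 mm, cork inlay, 10 mm high lips at its two short ends. Origin: centre of its underside, 6 mm above the desk; pad top at own z = +4 mm. Axes parallel to the full rack's.
- cradle_rubber_stamp: Light wooden clip-on cradle, fixed on the full rack, in which the rubber stamp stands at the start (all four look alike): pad 160 (own x) by 68 (own y) by 4 mm, cork inlay, 10 mm high lips at its two short ends. Origin: centre of its underside, 6 mm above the desk; pad top at own z = +4 mm. Axes parallel to the full rack's.
- cradle_small_carton: Light wooden clip-on cradle, fixed on the full rack, in which the small carton stands at the start (all four look alike): pad 160 (own x) by 68 (own y) by 4 mm, cork inlay, 10 mm high lips at its two short ends. Origin: centre of its underside, 6 mm above the desk; pad top at own z = +4 mm. Axes parallel to the full rack's.
Things that resemble listed ones, but are neither listed nor needed, are in the scene too. There is more than one size of the rubber_stamp; the job needs the middle-sized.

How it is judged (in metres and radians):
At the end, for the whole second after the job is handed in: Each thing stands in the bay that mirrors its cradle's place (bay y = -cradle y), within 15 mm of the bay centre along both rack axes, underside within 5 mm of the pad, upright within 0.1 rad, long side along the bay within 0.2 rad either way, released and at rest (((y of cradle_stapler in the frame of full_rack between 0.1 and 0.14 m and y of stapler in the frame of empty_rack between -0.135 and -0.105 m) or (y of cradle_stapler in the frame of full_rack between 0.02 and 0.06 m and y of stapler in the frame of empty_rack between -0.055 and -0.025 m) or (y of cradle_stapler in the frame of full_rack between -0.06 and -0.02 m and y of stapler in the frame of empty_rack between 0.025 and 0.055 m) or (y of cradle_stapler in the frame of full_rack between -0.14 and -0.1 m and y of stapler in the frame of empty_rack between 0.105 and 0.135 m)) and x of stapler in the frame of empty_rack between -0.015 and 0.015 m and z of stapler in the frame of empty_rack between 0.005 and 0.015 m and angle between each of stapler, tape_dispenser, rubber_stamp, small_carton's own z axis and vertical below 0.1 rad and linear speed of each of stapler, tape_dispenser, rubber_stamp, small_carton below 0.02 m/s and angular speed of each of stapler, tape_dispenser, rubber_stamp, small_carton below 0.2 rad/s and angle between the y axis of each of stapler, tape_dispenser, rubber_stamp, small_carton and the x axis of empty_rack, either way round below 0.2 rad and ((y of cradle_tape_dispenser in the frame of full_rack between 0.1 and 0.14 m and y of tape_dispenser in the frame of empty_rack between -0.135 and -0.105 m) or (y of cradle_tape_dispenser in the frame of full_rack between 0.02 and 0.06 m and y of tape_dispenser in the frame of empty_rack between -0.055 and -0.025 m) or (y of cradle_tape_dispenser in the frame of full_rack between -0.06 and -0.02 m and y of tape_dispenser in the frame of empty_rack between 0.025 and 0.055 m) or (y of cradle_tape_dispenser in the frame of full_rack between -0.14 and -0.1 m and y of tape_dispenser in the frame of empty_rack between 0.105 and 0.135 m)) and x of tape_dispenser in the frame of empty_rack between -0.015 and 0.015 m and z of tape_dispenser in the frame of empty_rack between 0.005 and 0.015 m and ((y of cradle_rubber_stamp in the frame of full_rack between 0.1 and 0.14 m and y of rubber_stamp in the frame of empty_rack between -0.135 and -0.105 m) or (y of cradle_rubber_stamp in the frame of full_rack between 0.02 and 0.06 m and y of rubber_stamp in the frame of empty_rack between -0.055 and -0.025 m) or (y of cradle_rubber_stamp in the frame of full_rack between -0.06 and -0.02 m and y of rubber_stamp in the frame of empty_rack between 0.025 and 0.055 m) or (y of cradle_rubber_stamp in the frame of full_rack between -0.14 and -0.1 m and y of rubber_stamp in the frame of empty_rack between 0.105 and 0.135 m)) and x of rubber_stamp in the frame of empty_rack between -0.015 and 0.015 m and z of rubber_stamp in the frame of empty_rack between 0.005 and 0.015 m and ((y of cradle_small_carton in the frame of full_rack between 0.1 and 0.14 m and y of small_carton in the frame of empty_rack between -0.135 and -0.105 m) or (y of cradle_small_carton in the frame of full_rack between 0.02 and 0.06 m and y of small_carton in the frame of empty_rack between -0.055 and -0.025 m) or (y of cradle_small_carton in the frame of full_rack between -0.06 and -0.02 m and y of small_carton in the frame of empty_rack between 0.025 and 0.055 m) or (y of cradle_small_carton in the frame of full_rack between -0.14 and -0.1 m and y of small_carton in the frame of empty_rack between 0.105 and 0.135 m)) and x of small_carton in the frame of empty_rack between -0.015 and 0.015 m and z of small_carton in the frame of empty_rack between 0.005 and 0.015 m); the robot touches nothing.
It fails at once if a thing from the rack is knocked over (tilted more than 0.9 rad) (angle between any of stapler, tape_dispenser, rubber_stamp, small_carton's own z axis and vertical above 0.9 rad).
It also fails if it takes over 128 s, if anything falls off the work surface, if the arm or the gripper's body presses on something with over 40 N, if the wrist force passes 120 N, or if a joint passes its speed limit or range.

## Working session

There is one attempt and no reset: what is moved stays moved. The work goes in short steps, Python scripts to look and compute and a shell command to move; the robot and the scene stay as the last step left them, time stands still between calls to the robot, and variables do not carry over. Pictures are saved under pics/ and viewed, at most 14 in all, crops included, and the job is handed in when it is done.

```bash
mkdir -p pics
cat > h.py <<'E'
import numpy as np,cv2
from plant import bot
def cal(n):
    c=bot.calibration(n); f=210/np.tan(np.radians(c["vertical_fov"])/2)
    K=np.array([[f,0,c["cx"]],[0,f,c["cy"]],[0,0,1]]); R=cv2.Rodrigues(np.array(c["rvec"],float))[0]
    return K,R,np.array(c["tvec"],float).reshape(3)
def ray(n,uv,z):
    K,R,t=cal(n); uv=np.atleast_2d(np.array(uv,float))
    d=np.c_[uv,np.ones(len(uv))]@np.linalg.inv(K).T@R; C=-R.T@t
    return C+d*((z-C[2])/d[:,2])[:,None]
def cloud(n,dep):
    K,R,t=cal(n); v,u=np.mgrid[:420,:560]
    p=np.stack([(u-K[0,2])/K[0,0]*dep,(v-K[1,2])/K[1,1]*dep,dep],-1)
    return (p-t)@R
def proj(n,P):
    K,R,t=cal(n); p=(np.atleast_2d(P)@R.T+t)@K.T; return p[:,:2]/p[:,2:]
E
python3 - <<'E'
from h import *
for n in("top","side"):
    im,d=bot.capture(n); cv2.imwrite(f"pics/{n}0.png",im[:,:,::-1]); np.savez(f"{n}0.npz",im=im,d=d)
    K,R,t=cal(n); print(n,K[0,0],-R.T@t,R.round(2).tolist(), bot.calibration(n))
print(bot.grip_point_offset,bot.get_obs())
E
```

```text
top 388.18149658930605 [ 370.8461087     5.18607097 1071.90974669] [[0.01, -1.0, 0.01], [-1.0, -0.01, -0.09], [0.09, -0.01, -1.0]] {'vertical_fov': 56.82536261649081, 'cx': 274.7171935971821, 'cy': 204.62758791919768, 'rvec': array([ 2.19158926, -2.16846276,  0.1073565 ]), 'tvec': array([  -8.88035631,  464.92721515, 1034.55693927])}
side 410.06088605441454 [272.066263   753.68107126 551.21556392] [[-0.97, -0.23, -0.0], [-0.12, 0.53, -0.84], [0.2, -0.81, -0.55]] {'vertical_fov': 54.23570292748157, 'cx': 282.35189247449534, 'cy': 209.64886856245883, 'rvec': array([ 0.3067981 , -2.64971533,  1.43087191]), 'tvec': array([441.30174142,  91.95585808, 861.79504509])}
-18.8 {'time': 0.1, 'joint_positions': array([-1.45700538e+00,  3.42656660e-01,  1.52492853e+00, -3.44056655e-05,
        1.27537775e+00, -1.45996571e-01]), 'dq': array([ 5.19001826e-04, -2.69541259e-05, -3.72683054e-03,  1.92618776e-04,
       -8.60968017e-04,  9.87807853e-04]), 'tau': array([ 9.60224606e-04, -4.32003200e+01, -2.44694102e+01,  7.17705977e-02,
        5.26014436e-02, -4.18698096e-05]), 'tool_pos': array([ 134.83104666, -507.01715984,  226.11012045]), 'tcp_rot': array([-3.14023216e+00, -1.66795845e-04,  2.59797444e-01]), 'contact_force': array([-0.67265815, -0.38853596, -0.06790251]), 'moment': array([ 0.06287829, -0.0267111 , -0.04344531]), 'finger_force': 0.0, 'grip_width': 91.92712594828635}
```

View pics/top0.png

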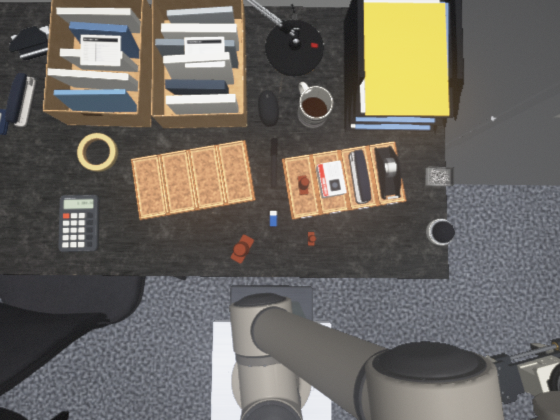

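View pics/side0.png

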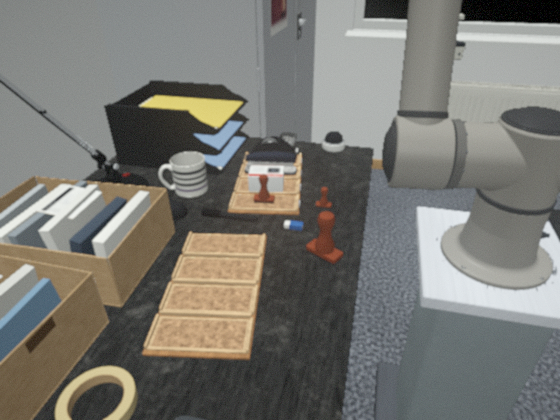

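The top view shows the empty rack at about (193,180) and the full rack at about (345,180). From left to right the full rack holds stamp (303,184), carton (331,180), stapler (360,176) and tape dispenser (388,170). The large stamp (243,248) and small stamp (312,238) on the desk are distractors. The side view agrees.

```bash
cat > m.py <<'E'
from h import *
z=np.load("top0.npz"); im,d=z["im"],z["d"]
P=cloud("top",d); hsv=cv2.cvtColor(im,cv2.COLOR_RGB2HSV)
desk=P[225:235,150:220,2]; print("desk z",np.median(desk))
m=cv2.inRange(hsv,(5,70,90),(22,255,255))
m[:135]=0; m[225:]=0; m[:,:128]=0; m[:,415:]=0
for name,a,b in(("empty",125,262),("full",278,412)):
    mm=np.zeros_like(m); mm[:,a:b]=m[:,a:b]; mm=cv2.morphologyEx(mm,cv2.MORPH_OPEN,np.ones((2,2)))
    pts=np.argwhere(mm)[:,::-1]
    print(name,"z med",np.median(P[...,2][mm>0]))
    W=ray("top",pts,11)[:,:2]
    r=cv2.minAreaRect(W.astype(np.float32)); print(r)
for name,a,b,lo in(("stamp",292,314,30),("carton",314,347,35),("stapler",345,371,50),("tape",371,405,30)):
    Q=P[140:215,a:b].reshape(-1,3); s=Q[:,2]>lo; s=Q[s&(Q[:,2]<95)]
    print(name,len(s),s[:,2].max(),cv2.minAreaRect(s[:,:2].astype(np.float32)),s[:,:2].mean(0))
big=cv2.resize(im[130:260,120:420],None,fx=2.6,fy=2.6,interpolation=cv2.INTER_CUBIC); cv2.imwrite("pics/crop.png",big[:,:,::-1])
E
python3 m.py
```

```text
desk z -0.25521119253190594
empty z med 9.479311921169325
((531.0841674804688, 220.330078125), (175.66134643554688, 324.8400573730469), 10.295088768005371)
full z med 9.425138466532609
((534.8389892578125, -195.99920654296875), (174.66806030273438, 324.3832702636719), 9.640530586242676)
stamp 106 86.1489140196863 ((520.2927856445312, -77.95681762695312), (26.2364501953125, 24.018335342407227), 5.7736992835998535) [518.31390213 -77.65494654]
carton 808 60.24386867761382 ((534.3233032226562, -152.81137084960938), (88.17213439941406, 63.11461639404297), 10.098004341125488) [ 533.34336147 -151.86962706]
stapler 584 73.73062788464942 ((542.0826416015625, -216.73660278320312), (139.8741455078125, 64.23848724365234), 5.611776351928711) [ 540.57276801 -231.56136217]
tape 688 79.25998062935635 ((553.4959106445312, -308.9652099609375), (139.19869995117188, 46.33797836303711), 6.8830389976501465) [ 553.38162631 -306.98762756]
```

View pics/crop.png

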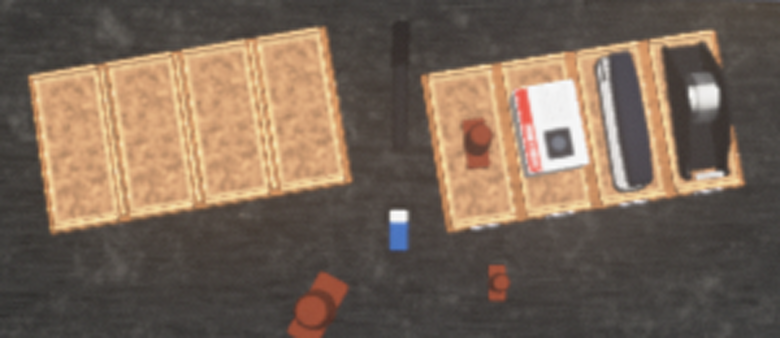

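Rack sizes (175×324), carton size (88×63) and heights all match the given values. Next I refine the object positions in the rack frames and work out the moves.

```bash
cat >> h.py <<'E'
FULL=(534.8,-196.0,9.64); EMPTY=(531.1,220.3,10.3)
def inr(P,r):
    a=np.radians(r[2]); c,s=np.cos(a),np.sin(a); q=P[...,:2]-np.array(r[:2])
    return np.stack([q[...,0]*c+q[...,1]*s,-q[...,0]*s+q[...,1]*c],-1)
def outr(p,r):
    a=np.radians(r[2]); c,s=np.cos(a),np.sin(a); return np.array([r[0]+p[0]*c-p[1]*s,r[1]+p[0]*s+p[1]*c])
def delta(x,y,z,yawdeg):
    "shift cm in tool axes, turn deg, from present pose (tool down)"
    o=bot.get_obs(); p=o["tool_pos"]; yw=o["tcp_rot"][2]; dx,dy=x-p[0],y-p[1]; c,s=np.cos(yw),np.sin(yw)
    return np.round([(dx*c+dy*s)/10,(dx*s-dy*c)/10,(p[2]-z)/10,np.degrees(yw)-yawdeg],2)
def things(P,r,zmin=(30,)*4,zmax=95):
    q=inr(P,r)
    for k,yc in enumerate((120,40,-40,-120)):
        s=(abs(q[...,0])<90)&(abs(q[...,1]-yc)<39)&(P[...,2]>zmin[k])&(P[...,2]<zmax)
        if s.sum()<20: print(yc,"empty",s.sum()); continue
        R=cv2.minAreaRect(q[s].astype(np.float32)); e=[np.percentile(q[s],v,axis=0).round(1).tolist() for v in(1,99)]
        print(yc,s.sum(),"ztop",np.percentile(P[s][:,2],98).round(1),"rect",np.round(R[0],1),np.round(R[1],1),round(R[2],1),"ext",e,"world",outr(R[0],r).round(1))
E
python3 - <<'E'
from h import *
P=cloud("top",np.load("top0.npz")["d"]); things(P,FULL,(55,40,60,45)); things(P,FULL,(20,20,30,30))
for y in(120,40,-40,-120): print(y,outr((0,y),FULL).round(1),outr((0,y),EMPTY).round(1))
Q=cloud("side",np.load("side0.npz")["d"]); things(Q,FULL,(55,40,60,45))
print(delta(519,-78,140,9.64))
E
```

```text
120 71 ztop 84.5 rect [  6.5 117.8] [20.9 24.3] 80.5 ext [[-6.0, 107.0], [17.6, 128.4]] world [521.5 -78.8]
40 800 ztop 58.3 rect [ 6.8 42.7] [88.2 63.1] 0.5 ext [[-36.8, 12.2], [49.7, 73.7]] world [ 534.3 -152.8]
-40 482 ztop 71.0 rect [  2.1 -38.3] [ 28.8 136.2] 88.8 ext [[-64.1, -51.9], [62.2, -24.1]] world [ 543.3 -233.4]
-120 502 ztop 77.6 rect [  -7.4 -114.4] [ 45.9 125.3] 88.0 ext [[-65.6, -137.1], [51.6, -91.3]] world [ 546.7 -310. ]
120 164 ztop 83.6 rect [  5.4 117.2] [27.7 51.3] 89.9 ext [[-18.5, 105.7], [30.7, 130.4]] world [520.5 -79.5]
40 848 ztop 58.3 rect [ 2.5 42.8] [161.3  63.4] 0.5 ext [[-37.2, 12.2], [49.8, 74.0]] world [ 530.1 -153.4]
-40 599 ztop 70.9 rect [  2.5 -38. ] [ 29.4 139.5] 88.8 ext [[-66.2, -51.8], [69.3, -23.5]] world [ 543.6 -233. ]
-120 688 ztop 77.0 rect [  -0.5 -114.5] [ 46.3 139.2] 87.2 ext [[-68.9, -137.2], [63.5, -90.5]] world [ 553.5 -309. ]
120 [514.7 -77.7] [509.6 338.4]
40 [ 528.1 -156.6] [523.9 259.7]
-40 [ 541.5 -235.4] [538.3 180.9]
-120 [ 554.9 -314.3] [552.6 102.2]
120 100 ztop 82.8 rect [  3.6 119.4] [22.  22.5] 4.4 ext [[-7.4, 108.9], [14.1, 130.7]] world [518.3 -77.7]
40 492 ztop 56.5 rect [ 5.8 42.6] [66.7 88.4] 89.3 ext [[-38.0, 12.0], [48.6, 74.9]] world [ 533.4 -153.1]
-40 253 ztop 69.0 rect [ -0.7 -35.5] [ 28.4 131.6] 89.5 ext [[-65.0, -48.4], [57.0, -23.0]] world [ 540.1 -231.1]
-120 422 ztop 75.6 rect [   0.2 -114.7] [ 52.6 107.4] 88.5 ext [[-50.1, -138.9], [49.4, -89.7]] world [ 554.2 -309. ]
[ 48.15 -31.59   8.61   5.25]
```

```bash
python3 -m crank '[[[0.5,3.3,-2.2,0,1],[0.5,6.6,-4.4,0,2],[0.5,10,-6.6,0,3],[0.5,13.4,-8.8,0,4],[0.5,16.8,-11,0,5.2],[0.5,20.2,-13.2,0,5.2],[0.5,23.5,-15.4,0,5.2],[0.5,27,-17.6,0,5.2],[0.5,30.3,-19.8,0,5.2],[0.5,33,-22,0,5.2]]]'
python3 -c "
from h import *
print(delta(519.5,-78.3,140,9.64),bot.get_obs()['time'],bot.get_obs()['grip_width'])"
```

```text
time: 1.1
tool_pos: [398.3, -208.4, 226.5]
tcp_rot: [-3.141, 0.0, 0.17]
contact_force: [0.2, -0.4, -0.2]
grip_width: 45.7
finger_force: 0.0
[ 14.14 -10.78   8.65   0.07] 1.1 45.69049580964142
```

```bash
python3 -m crank '[[[0.5,2.4,-1.8,0,0],[0.5,4.8,-3.6,0,0],[0.5,7.2,-5.4,0,0],[0.5,9.6,-7.2,0,0],[0.5,12,-9,0,0],[0.5,14.1,-10.8,0,0],[0.5,14.1,-10.8,4,0],[0.5,14.1,-10.8,8,0],[0.5,14.1,-10.8,11,0],[0.5,14.1,-10.8,11,0]]]'
python3 -c "
from h import *
im,d=bot.capture('side'); cv2.imwrite('pics/s1.png',cv2.resize(im[120:260,180:380],None,fx=3,fy=3)[:,:,::-1])
print(delta(519.5,-78.3,36,9.64),bot.get_obs()['tool_pos'])"
```

```text
time: 2.1
tool_pos: [515.1, -78.9, 112.7]
tcp_rot: [-3.137, 0.008, 0.169]
contact_force: [-0.9, -0.3, 0.8]
grip_width: 45.4
finger_force: 0.0
[ 0.27 -0.07  7.93  0.05] [516.9113058  -79.46133417 115.27689448]
```

View pics/s1.png

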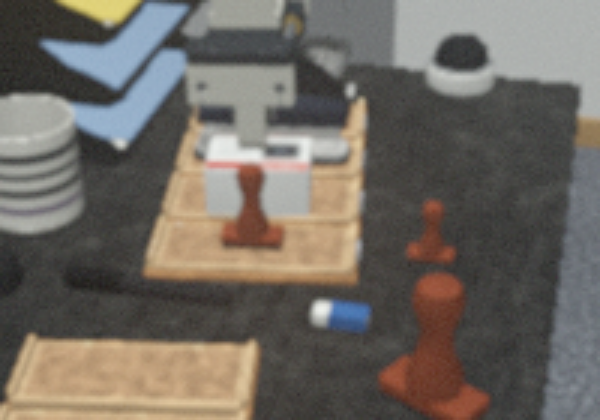

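The gripper is over the stamp, whose knob is at (250,170) in the crop. It lines up, so I descend and close.

```bash
python3 -m crank '[[[0.5,0.2,-0.05,2,0],[0.5,0.2,-0.05,4,0],[0.5,0.2,-0.05,6,0],[0.5,0.2,-0.05,7.5,0],[0.5,0.2,-0.05,8,0],[0.5,0.2,-0.05,8,0],[0.0,0.2,-0.05,8,0],[0.0,0.2,-0.05,8,0],[0.0,0.2,-0.05,8,0],[0.0,0.2,-0.05,8,0]]]'
python3 -m crank '[[[0,0,0,0,0],[0,0,0,-1,0],[0,0,0,-2,0],[0,0,0,-4,0],[0,0,0,-6,0],[0,0,0,-8,0],[0,0,0,-10,0],[0,0,0,-12,0],[0,0,0,-12,0],[0,0,0,-12,0]]]'
python3 -c "
from h import *
im,d=bot.capture('side'); cv2.imwrite('pics/s2.png',cv2.resize(im[40:240,180:380],None,fx=2.5,fy=2.5)[:,:,::-1])
print(delta(552.6,102.2,150,10.3),bot.get_obs()['tool_pos'],bot.get_obs()['grip_width'])"
```

```text
time: 3.15
tool_pos: [520.6, -79.3, 37.6]
tcp_rot: [3.141, -0.002, 0.169]
contact_force: [-0.4, -0.7, 4.8]
grip_width: 26.1
finger_force: 29.8
time: 4.15
tool_pos: [519.9, -78.9, 156.8]
tcp_rot: [3.141, -0.0, 0.169]
contact_force: [-0.1, -0.0, -1.6]
grip_width: 25.8
finger_force: 29.8
[  6.32 -17.29   0.61  -0.62] [519.42086629 -78.81609529 156.05117709] 25.767340071797964
```

View pics/s2.png

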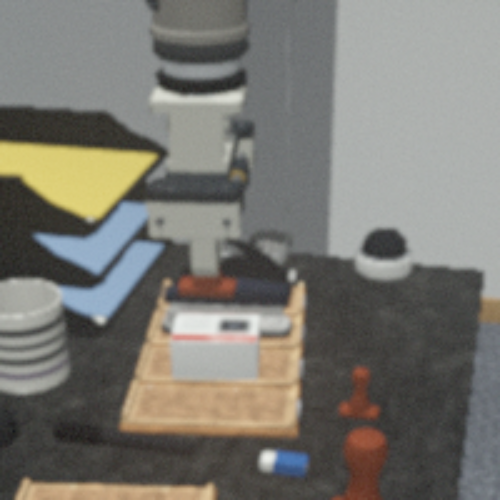

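The stamp is held upright. I carry it to the far-right bay.

```bash
python3 -m crank '[[[0,0.7,-1.9,0,0],[0,1.4,-3.8,0,0],[0,2.8,-7.6,0,-0.3],[0,4.2,-11.4,0,-0.6],[0,5.4,-14.8,0,-0.6],[0,6.0,-16.5,0,-0.6],[0,6.3,-17.3,0,-0.6],[0,6.3,-17.3,0,-0.6],[0,6.3,-17.3,3,-0.6],[0,6.3,-17.3,6,-0.6]]]'
python3 -c "
from h import *
im,d=bot.capture('top'); cv2.imwrite('pics/t1.png',cv2.resize(im[120:260,120:320],None,fx=3,fy=3)[:,:,::-1])
print(delta(552.6,102.2,37,10.3),bot.get_obs()['tool_pos'],bot.get_obs()['grip_width'])"
```

```text
time: 5.2
tool_pos: [553.4, 100.8, 96.4]
tcp_rot: [3.141, -0.002, 0.178]
contact_force: [0.4, -0.1, -1.3]
grip_width: 25.8
finger_force: 29.8
[ 0.3  -0.12  5.38 -0.1 ] [549.89629239 100.49376855  90.82788233] 25.95313015112607
```

```bash
python3 -m crank '[[[0,0,-0.1,2,0],[0,0,-0.1,4,0],[0,0,-0.1,5,0],[0,0,-0.1,5.5,0],[0,0,-0.1,5.8,0],[0,0,-0.1,5.9,0],[0,0,-0.1,5.9,0],[0,0,-0.1,5.9,0],[0,0,-0.1,5.9,0],[0,0,-0.1,5.9,0]]]'
```

```text
time: 6.25
tool_pos: [553.0, 103.1, 38.0]
tcp_rot: [3.141, -0.0, 0.18]
contact_force: [-0.2, 0.5, -0.1]
grip_width: 26.1
finger_force: 29.8
```

```bash
python3 -m crank '[[[0,0,0,0.1,0],[0,0,0,0.2,0],[0,0,0,0.2,0],[0.45,0,0,0.2,0],[0.55,0,0,0.2,0],[0.55,0,0,0.2,0],[0.55,0,0,0.2,0],[0.55,0,0,-1,0],[0.55,0,0,-4,0],[0.55,0,0,-8,0]]]'
python3 -m crank '[[[0.75,0,0,-4,0],[0.75,-0.5,4,-6,0],[0.75,-1,8,-6,0],[0.75,-1.5,12,-6,0],[0.75,-2,16,-6,0],[0.75,-2.5,20,-6,0],[0.75,-2.8,22,-6,0],[0.75,-2.8,22,-6,0],[0.75,-2.8,22,-6,0],[0.75,-2.8,22,-6,0]]]'
python3 -c "
from h import *
im,d=bot.capture('side'); cv2.imwrite('pics/s3.png',im[:,:,::-1])
P=cloud('side',d); things(P,EMPTY,(20,20,30,55));things(P,EMPTY,(20,20,30,20))
im,d=bot.capture('top');P=cloud('top',d); things(P,EMPTY,(20,20,30,55));things(P,EMPTY,(20,20,30,20))
print(delta(534,-153,110,9.9),bot.get_obs()['tool_pos'],bot.get_obs()['grip_width'])"
```

```text
time: 7.25
tool_pos: [551.7, 103.0, 117.7]
tcp_rot: [-3.141, 0.004, 0.179]
contact_force: [1.0, 0.0, 0.1]
grip_width: 50.2
finger_force: 0.0
time: 8.25
tool_pos: [564.5, -117.2, 178.0]
tcp_rot: [-3.141, -0.0, 0.181]
contact_force: [0.9, -0.0, 0.1]
grip_width: 68.8
finger_force: 0.0
120 empty 0
40 empty 0
-40 empty 0
-120 140 ztop 82.6 rect [  -1.1 -117.3] [22.4 22.9] 40.4 ext [[-12.4, -128.7], [9.8, -105.7]] world [551.  104.7]
120 empty 0
40 empty 0
-40 empty 0
-120 391 ztop 81.9 rect [  -0.8 -116.5] [26.6 51.9] 87.4 ext [[-24.9, -128.7], [23.5, -104.3]] world [551.1 105.5]
120 empty 0
40 empty 1
-40 empty 0
-120 72 ztop 84.6 rect [   0.8 -119.1] [21.  24.6] 83.0 ext [[-11.2, -129.7], [12.6, -108.2]] world [553.2 103.2]
120 empty 0
40 empty 1
-40 empty 0
-120 159 ztop 83.9 rect [ -25.6 -115.8] [ 24.9 104.7] 83.0 ext [[-25.3, -131.5], [25.9, -106.2]] world [526.6 101.7]
[-3.66  2.98  6.79  0.48] [ 564.58535141 -117.09022272  177.9394793 ] 68.80803388568434
```

View pics/s3.png

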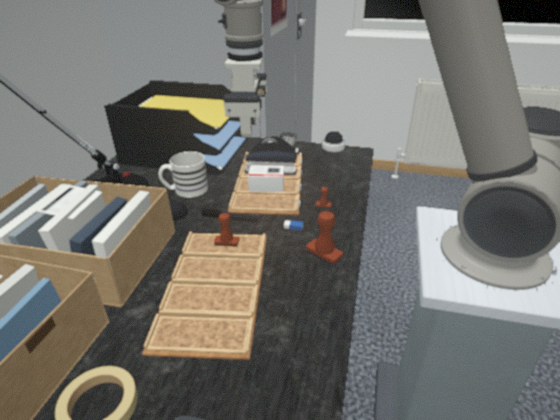

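The stamp at (227,230) stands centred in the near-right bay. Next is the carton.

```bash
python3 -m crank '[[[0.79,-1.8,1.5,0,0.5],[0.79,-3.6,3,0,0.5],[0.79,-3.6,3,3,0.5],[0.79,-3.6,3,6,0.5],[0.79,-3.6,3,8,0.5],[0.79,-3.6,3,8.5,0.5],[0.79,-3.6,3,8.5,0.5],[0.79,-3.6,3,8.5,0.5],[0.79,-3.6,3,8.5,0.5],[0.79,-3.6,3,8.5,0.5]]]'
python3 -c "
from h import *
print(delta(534,-153,28,9.9),bot.get_obs()['grip_width'])"
```

```text
time: 9.35
tool_pos: [535.1, -154.4, 93.7]
tcp_rot: [3.14, -0.002, 0.171]
contact_force: [-0.2, -0.9, 0.2]
grip_width: 72.5
finger_force: 0.0
[-0.08 -0.16  6.57 -0.11] 72.48845023155162
```

```bash
python3 -m crank '[[[0.79,0,-0.12,1,0],[0.79,0,-0.12,2.5,0],[0.79,0,-0.12,4,0],[0.79,0,-0.12,5.5,0],[0.79,0,-0.12,6.5,0],[0.79,0,-0.12,6.5,0],[0,0,-0.12,6.5,0],[0,0,-0.12,6.5,0],[0,0,-0.12,6.5,0],[0,0,-0.12,6.5,0]]]'
python3 -m crank '[[[0,0,0,0,0],[0,0,0,-1,0],[0,0,0,-2,0],[0,0,0,-4,0],[0,0,0,-6,0],[0,0,0,-8,0],[0,0,0,-10,0],[0,0,0,-12,0],[0,0,0,-12,0],[0,0,0,-12,0]]]'
python3 -c "
from h import *
im,d=bot.capture('top'); cv2.imwrite('pics/t2.png',im[:,:,::-1])
print(delta(538.3,180.9,150,10.3),bot.get_obs()['tool_pos'],bot.get_obs()['grip_width'])"
```

```text
time: 10.35
tool_pos: [534.7, -153.3, 28.3]
tcp_rot: [3.141, -0.001, 0.171]
contact_force: [-0.2, 0.2, 2.4]
grip_width: 61.6
finger_force: 29.9
time: 11.35
tool_pos: [534.2, -153.1, 148.0]
tcp_rot: [3.141, -0.001, 0.171]
contact_force: [-1.1, 0.0, -1.8]
grip_width: 61.7
finger_force: 29.9
[  6.12 -32.81  -0.29  -0.51] [ 533.76056381 -152.86189202  147.13417511] 61.94885404620269
```

```bash
python3 -m crank '[[[0,0.4,-2,0,0],[0,1.2,-6,0,0],[0,2,-10,0,-0.5],[0,2.8,-14,0,-0.5],[0,3.6,-18,0,-0.5],[0,4.4,-22,0,-0.5],[0,5.2,-26,0,-0.5],[0,5.8,-30,0,-0.5],[0,6.1,-32,0,-0.5],[0,6.1,-32.8,0,-0.5]]]'
python3 -m crank '[[[0,0,0,0,0],[0,0,0,3,0],[0,0,0,6,0],[0,0,0,8,0],[0,0,0,8,0],[0,0,0,8,0],[0,0,0,8,0],[0,0,0,8,0],[0,0,0,8,0],[0,0,0,8,0]]]'
python3 -c "
from h import *
print(delta(538.3,180.9,29,10.3),bot.get_obs()['tool_pos'],bot.get_obs()['grip_width'])"
```

```text
time: 12.4
tool_pos: [537.6, 182.5, 146.2]
tcp_rot: [-3.141, 0.003, 0.182]
contact_force: [0.0, 0.1, -0.5]
grip_width: 61.6
finger_force: 29.9
time: 13.4
tool_pos: [538.9, 180.5, 68.3]
tcp_rot: [3.142, -0.001, 0.18]
contact_force: [-0.4, -0.1, -1.6]
grip_width: 61.7
finger_force: 29.9
[-0.05 -0.05  3.93 -0.01] [538.90604382 180.53436997  68.26792358] 61.690049515216884
```

```bash
python3 -m crank '[[[0,0,0,1.5,0],[0,0,0,3,0],[0,0,0,3.6,0],[0,0,0,3.9,0],[0,0,0,4,0],[0,0,0,4,0],[0,0,0,4,0],[0.8,0,0,4,0],[0.8,0,0,4,0],[0.8,0,0,4,0]]]'
python3 -m crank '[[[0.8,0,0,0,0],[0.8,0,0,-2,0],[0.8,0,0,-6,0],[0.8,0,0,-10,0],[0.6,0,0,-14,0],[0.6,-0.8,4,-15,0],[0.6,-1.6,8,-15,0],[0.6,-2.4,12,-15,0],[0.6,-3.2,16,-15,0],[0.6,-4,20,-15,0]]]'
python3 -m crank '[[[0.5,-0.4,4,0,0],[0.5,-0.8,8,0,0],[0.5,-1.2,12,0,0],[0.5,-1.6,16,0,0],[0.5,-2,20,0,0],[0.5,-2,20,0,0],[0.5,-2,20,0,0],[0.5,-2,20,0,0],[0.5,-2,20,0,0],[0.5,-2,20,0,0]]]'
python3 -c "
from h import *
for n in('side','top'):
    im,d=bot.capture(n); cv2.imwrite(f'pics/{n}4.png',im[:,:,::-1])
    P=cloud(n,d); things(P,EMPTY,(30,30,40,20)); 
    things(P,FULL,(30,30,60,45))
print(delta(542.3,-232.5,100,8.7),bot.get_obs()['tool_pos'],bot.get_obs()['grip_width'])"
```

```text
time: 14.4
tool_pos: [538.8, 180.5, 27.8]
tcp_rot: [3.141, -0.0, 0.18]
contact_force: [0.3, -0.3, 1.1]
grip_width: 72.6
finger_force: 0.0
time: 15.4
tool_pos: [534.8, -25.0, 177.9]
tcp_rot: [3.141, -0.0, 0.18]
contact_force: [0.2, -0.5, 0.2]
grip_width: 55.0
finger_force: 0.0
time: 16.4
tool_pos: [551.2, -222.6, 177.9]
tcp_rot: [3.142, -0.0, 0.181]
contact_force: [-0.8, 1.2, -0.2]
grip_width: 46.2
finger_force: 0.0
120 empty 0
40 empty 0
-40 1220 ztop 56.3 rect [ -0.6 -39.8] [88.5 66.4] 0.2 ext [[-44.6, -70.1], [42.4, -7.7]] world [537.6 181.1]
-120 331 ztop 82.4 rect [-1.000e-01 -1.168e+02] [28.1 50.5] 87.7 ext [[-23.9, -129.9], [23.8, -105.2]] world [551.9 105.3]
120 empty 0
40 empty 0
-40 253 ztop 69.7 rect [ -2.  -35.3] [129.   28.7] 0.3 ext [[-64.9, -49.1], [57.9, -22.5]] world [ 538.8 -231.1]
-120 425 ztop 75.1 rect [   1.6 -114.5] [ 50.4 104.6] 88.8 ext [[-47.7, -138.6], [50.2, -89.9]] world [ 555.6 -308.6]
120 empty 0
40 empty 0
-40 803 ztop 58.4 rect [  1.  -39.7] [88.6 62.5] 1.0 ext [[-42.9, -70.5], [44.0, -9.2]] world [539.1 181.4]
-120 166 ztop 83.8 rect [   0.8 -119.1] [24.7 50.6] 82.3 ext [[-24.0, -131.5], [26.1, -106.4]] world [553.1 103.2]
120 empty 0
40 empty 0
-40 empty 0
-120 58 ztop 75.6 rect [   0.3 -117.1] [50.9 14.8] 54.9 ext [[-19.9, -136.2], [8.9, -100.4]] world [ 554.7 -311.4]
[-1.05  0.77  7.79  1.65] [ 551.2013436  -223.02176124  177.91847142] 46.02491760466756
```

View pics/side4.png

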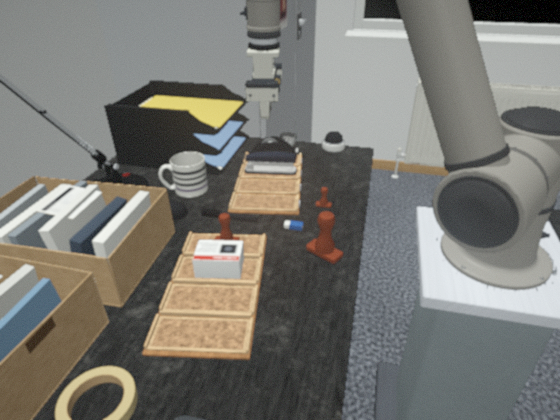

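The carton at (218,258) is well placed. The bay length leaves only ±6 mm for the 148 mm things, so I measure the stapler's and dispenser's end positions more closely in the first images.

Run:
```python
from h import *
for n in("top","side"):
    z0=np.load(n+"0.npz"); d,im=z0["d"],z0["im"]
    P=cloud(n,d); q=inr(P,FULL); hsv=cv2.cvtColor(im,cv2.COLOR_RGB2HSV)
    wood=(hsv[...,0]<24)&(hsv[...,1]>75)&(hsv[...,2]>80)
    for nm,yc in(("stapler",-37.5),("tape",-114.5)):
        s=(abs(q[...,1]-yc)<20)&(abs(q[...,0])<79)&~wood&(P[...,2]>14)
        x=q[s]; print(n,nm,np.percentile(x[:,0],[0.3,99.7]).round(1))
        for e in(-1,1):
            t=s&(q[...,0]*e>50); 
            for b in range(50,80,4):
                u=t&(q[...,0]*e>=b)&(q[...,0]*e<b+4)
                if u.sum(): print(e*b,u.sum(),np.median(P[u][:,2]).round(),"y",np.percentile(q[u][:,1],[5,95]).round(1),end="; ")
            print()
    c=im[135:225,330:415] if n=="top" else im[130:220,225:310]
    cv2.imwrite(f"pics/{n}_c.png",cv2.resize(c,None,fx=6,fy=6,interpolation=cv2.INTER_CUBIC)[:,:,::-1])
a=cv2.imread("pics/top_c.png");b=cv2.imread("pics/side_c.png"); cv2.imwrite("pics/cc.png",cv2.resize(np.hstack([a,b]),(800,424)))
for x in(-86,-80,-74,74,80,86): print(x,proj("top",np.r_[outr((x,-40),FULL),10]).round(1),proj("top",np.r_[outr((x,-115),FULL),10]).round(1))
```

```text
top stapler [-69.   72.7]
-50 23 65.0 y [-45.2 -20.9]; -54 24 64.0 y [-47.6 -23.1]; -58 24 63.0 y [-44.6 -21.1]; -62 23 60.0 y [-46.7 -25.2]; -66 20 20.0 y [-46.7 -27.2]; -70 1 16.0 y [-41.3 -41.3]; 
50 21 59.0 y [-50.  -22.8]; 54 23 60.0 y [-47.7 -23.4]; 58 24 56.0 y [-45.9 -22.7]; 62 18 58.0 y [-49.1 -24.9]; 66 18 57.0 y [-45.5 -24.8]; 70 6 38.0 y [-43.8 -25.9]; 74 2 19.0 y [-32.6 -30.6]; 
top tape [-69.7  73.1]
-50 22 20.0 y [-131.5 -104.6]; -54 22 21.0 y [-130.9 -101. ]; -58 5 31.0 y [-131.5 -130.3]; -62 12 42.0 y [-131.9  -99.5]; -66 18 44.0 y [-129.3 -102. ]; -74 1 15.0 y [-132.7 -132.7]; 
50 22 21.0 y [-134.3  -94.7]; 54 16 21.0 y [-131.3  -95. ]; 58 22 20.0 y [-131.5  -95.2]; 62 19 21.0 y [-133.1  -95.4]; 66 16 21.0 y [-132.5  -95.8]; 70 16 19.0 y [-129.9  -96.4]; 
side stapler [-78.  73.]
-50 39 42.0 y [-38.9 -21.5]; -54 22 44.0 y [-41.  -21.7]; -58 38 40.0 y [-44.1 -23.4]; -62 20 36.0 y [-46.6 -19.6]; -66 16 21.0 y [-48.3 -24.4]; -70 1 16.0 y [-27.7 -27.7]; -74 2 15.0 y [-51.5 -48.1]; -78 3 17.0 y [-30.9 -19.9]; 
50 16 54.0 y [-39.7 -26.6]; 54 21 48.0 y [-41.3 -27.1]; 58 18 41.0 y [-45.9 -25. ]; 62 27 40.0 y [-36.  -21.8]; 66 23 30.0 y [-53.3 -22.5]; 70 7 22.0 y [-46.  -25.8]; 74 2 15.0 y [-48.2 -34. ]; 
side tape [-78.7  59.2]
-50 8 41.0 y [-132.9 -131.4]; -54 8 32.0 y [-133.5 -129.3]; -58 5 34.0 y [-132.7 -129.8]; -62 4 35.0 y [-133.3 -128.5]; -66 11 43.0 y [-132.4 -102.9]; -70 1 34.0 y [-131.1 -131.1]; -74 2 14.0 y [-105.1  -98. ]; -78 4 15.0 y [-122.8 -104.9]; 
50 3 44.0 y [-130.6  -96.1]; 54 5 44.0 y [-125.7  -95.1]; 58 3 40.0 y [-133.  -100.6]; 
-86 [[364.1 209. ]] [[390.8 204.7]]
-80 [[363.7 206.8]] [[390.4 202.6]]
-74 [[363.3 204.7]] [[390.  200.4]]
74 [[353.9 152.4]] [[380.3 148.3]]
80 [[353.5 150.3]] [[379.9 146.2]]
86 [[353.1 148.2]] [[379.5 144.1]]
```

View pics/cc.png

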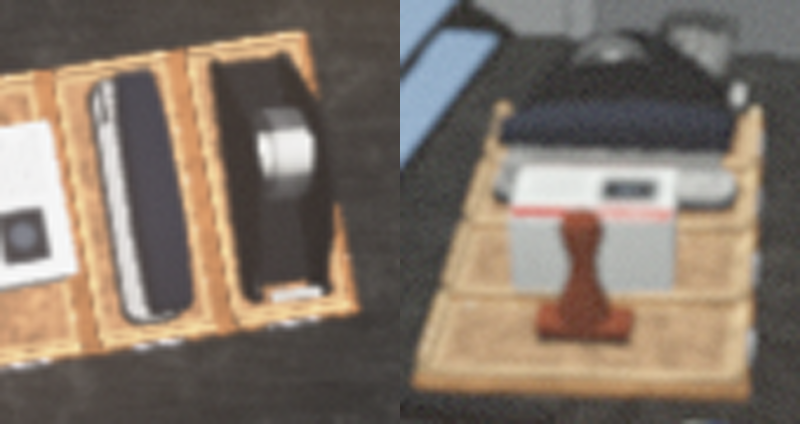

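Crop: the stapler (left) and dispenser (right) both sit about +2 mm from their cradle centres along x. I pick the stapler at (543,-232.5).

```bash
python3 -m crank '[[[0.52,-1,0.8,0,1.5],[0.52,-1,0.8,3,1.5],[0.52,-1,0.8,6,1.5],[0.52,-1,0.8,8,1.5],[0.52,-1,0.8,8,1.5],[0.52,-1,0.8,8,1.5],[0.52,-1,0.8,8,1.5],[0.52,-1,0.8,8,1.5],[0.52,-1,0.8,8,1.5],[0.52,-1,0.8,8,1.5]]]'
python3 -c "
from h import *
print(delta(543,-232.6,34,8.7),bot.get_obs()['grip_width'])"
```

```text
time: 17.5
tool_pos: [542.9, -233.6, 98.3]
tcp_rot: [3.141, -0.001, 0.153]
contact_force: [-0.5, 0.3, -0.3]
grip_width: 47.7
finger_force: 0.0
[ 0.03 -0.1   6.43  0.09] 47.74951686560253
```

```bash
python3 -m crank '[[[0.52,0,-0.1,1.5,0],[0.52,0,-0.1,3,0],[0.52,0,-0.1,4.5,0],[0.52,0,-0.1,6,0],[0.52,0,-0.1,6.4,0],[0.52,0,-0.1,6.4,0],[0,0,-0.1,6.4,0],[0,0,-0.1,6.4,0],[0,0,-0.1,6.4,0],[0,0,-0.1,6.4,0]]]'
python3 -m crank '[[[0,0,0,0,0],[0,0,0,-1,0],[0,0,0,-2,0],[0,0,0,-4,0],[0,0,0,-6,0],[0,0,0,-8,0],[0,0,0,-10,0],[0,0,0,-12,0],[0,0,0,-12,0],[0,0,0,-12,0]]]'
python3 -c "
from h import *
im,d=bot.capture('side'); cv2.imwrite('pics/s5.png',im[0:300,100:400,::-1])
print(delta(523.9,259.7,150,9.4),bot.get_obs()['tool_pos'],bot.get_obs()['grip_width'])"
```

```text
time: 18.5
tool_pos: [543.1, -233.1, 34.6]
tcp_rot: [3.14, -0.002, 0.153]
contact_force: [0.3, -0.9, 3.7]
grip_width: 28.9
finger_force: 29.9
time: 19.5
tool_pos: [542.2, -232.2, 153.6]
tcp_rot: [-3.141, 0.0, 0.153]
contact_force: [0.4, 0.0, -3.4]
grip_width: 28.7
finger_force: 29.9
[  5.74 -48.87   0.28  -0.61] [ 541.81218912 -231.99672376  152.77830395] 28.9952541395055
```

View pics/s5.png

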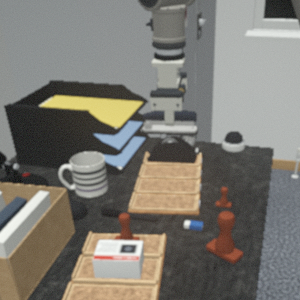

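The stapler is held level at (170,130). I carry it over.

```bash
python3 -m crank '[[[0,0.2,-2,0,0],[0,0.7,-6,0,0],[0,1.2,-10,0,-0.5],[0,1.7,-14,0,-1],[0,2.2,-18,0,-1.5],[0,2.7,-22,0,-1.5],[0,3.2,-26,0,-1.5],[0,3.7,-30,0,-1.5],[0,4.2,-33,0,-1.5],[0,4.3,-35,0,-1.5]]]'
python3 -m crank '[[[0,0.5,-3,0,0],[0,1,-7,0,0],[0,1.4,-11,0,0],[0,1.5,-13.5,0,0],[0,1.5,-13.8,0,0],[0,1.5,-13.8,3,0],[0,1.5,-13.8,6,0],[0,1.5,-13.8,8,0],[0,1.5,-13.8,8,0],[0,1.5,-13.8,8,0]]]'
python3 -m crank '[[[0,0,0,0,0],[0,0,0,0,0],[0,0,0,0,0],[0,0,0,0,0],[0,0,0,0,0],[0,0,0,0,0],[0,0,0,0,0],[0,0,0,0,0],[0,0,0,0,0],[0,0,0,0,0]]]'
python3 -c "
from h import *
print(delta(523.9,259.7,34.8,10.3))
for n in('top','side'):
    im,d=bot.capture(n);P=cloud(n,d);q=inr(P,EMPTY);s=(abs(q[...,1]-40)<24)&(abs(q[...,0])<95)&(P[...,2]>35)&(P[...,2]<70)
    print(np.percentile(q[s],[1,99],axis=0))"
```

```text
time: 20.55
tool_pos: [530.0, 123.0, 152.5]
tcp_rot: [-3.141, 0.002, 0.182]
contact_force: [0.2, 0.3, -2.5]
grip_width: 29.1
finger_force: 29.9
time: 21.55
tool_pos: [521.3, 258.2, 73.5]
tcp_rot: [3.141, 0.001, 0.179]
contact_force: [1.4, 0.7, -3.0]
grip_width: 29.0
finger_force: 29.9
time: 22.55
tool_pos: [521.6, 258.4, 73.7]
tcp_rot: [3.141, 0.0, 0.18]
contact_force: [-0.1, -0.5, -3.2]
grip_width: 28.6
finger_force: 29.9
[ 0.25 -0.08  3.89 -0.01]
[[-73.76346147  19.70837592]
 [ 72.14493507  47.25595876]]
[[-74.62063785  29.01265426]
 [ 67.53069841  57.79316172]]
```

```bash
python3 -m crank '[[[0,0.2,-0.1,1.5,0],[0,0.2,-0.1,2.5,0],[0,0.2,-0.1,3.2,0],[0,0.2,-0.1,3.6,0],[0,0.2,-0.1,3.9,0],[0,0.2,-0.1,3.9,0],[0,0.2,-0.1,3.9,0],[0,0.2,-0.1,3.9,0],[0,0.2,-0.1,3.9,0],[0,0.2,-0.1,3.9,0]]]'
```

```text
time: 23.65
tool_pos: [523.5, 259.8, 34.7]
tcp_rot: [3.142, -0.0, 0.179]
contact_force: [-0.5, -0.6, -3.2]
grip_width: 28.7
finger_force: 29.9
```

```bash
python3 -m crank '[[[0,0,0,0.1,0],[0,0,0,0.1,0],[0,0,0,0.2,0],[0,0,0,0.2,0],[0,0,0,0.2,0],[0,0,0,0.2,0],[0,0,0,0.2,0],[0,0,0,0.2,0],[0,0,0,0.2,0],[0,0,0,0.2,0]]]'
```

```text
time: 24.65
tool_pos: [523.6, 259.7, 34.5]
tcp_rot: [3.141, -0.001, 0.18]
contact_force: [-5.1, -3.2, 12.3]
grip_width: 28.8
finger_force: 29.9
```

```bash
python3 -m crank '[[[0,0,0,0.1,0],[0,0,0,0,0],[0,0,0,0,0],[0.52,0,0,0,0],[0.52,0,0,0,0],[0.52,0,0,0,0],[0.52,0,0,-1,0],[0.52,0,0,-4,0],[0.52,0,0,-8,0],[0.52,0,0,-12,0]]]'
python3 -m crank '[[[0.7,0,0,-2,0],[0.7,-0.5,4,-2,0],[0.7,-1,8,-2,0],[0.7,-1.5,12,-2,0],[0.7,-2,16,-2,0],[0.7,-2.5,20,-2,0],[0.7,-3,24,-2,0],[0.7,-3.5,28,-2,0],[0.7,-4,32,-2,0],[0.7,-4.5,36,-2,0]]]'
python3 -m crank '[[[0.7,-0.5,4,0,0],[0.7,-1,8,0,0],[0.7,-1.5,12,0,0],[0.7,-2,16,0,0],[0.7,-2.5,20,0,2],[0.7,-2.5,20,0,2],[0.7,-2.5,20,0,2],[0.7,-2.5,20,0,2],[0.7,-2.5,20,0,2],[0.7,-2.5,20,0,2]]]'
python3 -c "
from h import *
for n in('side','top'):
    im,d=bot.capture(n); cv2.imwrite(f'pics/{n}6.png',im[:,:,::-1])
    P=cloud(n,d); things(P,EMPTY,(30,30,40,20)); things(P,FULL,(30,30,60,40))
print(delta(*outr((2,-114.5),FULL),100,8.0),bot.get_obs()['tool_pos'],bot.get_obs()['grip_width'])"
```

```text
time: 25.65
tool_pos: [523.2, 259.8, 154.3]
tcp_rot: [3.142, 0.001, 0.18]
contact_force: [0.3, 0.2, 0.1]
grip_width: 47.6
finger_force: 0.0
time: 26.65
tool_pos: [543.5, -104.1, 173.5]
tcp_rot: [3.141, -0.001, 0.18]
contact_force: [0.0, 0.3, 0.1]
grip_width: 64.3
finger_force: 0.0
time: 27.65
tool_pos: [554.8, -302.6, 173.1]
tcp_rot: [3.141, -0.0, 0.146]
contact_force: [-0.8, 0.1, 0.1]
grip_width: 64.0
finger_force: 0.0
120 empty 0
40 1620 ztop 69.1 rect [-1.1 40.6] [139.5  29. ] 0.3 ext [[-70.2, 28.9], [65.9, 54.5]] world [522.7 260. ]
-40 1214 ztop 56.2 rect [ -0.7 -39.5] [88.  65.9] 0.6 ext [[-44.6, -69.6], [42.3, -7.7]] world [537.5 181.3]
-120 335 ztop 82.3 rect [  -0.6 -117.5] [27.3 51.6] 88.6 ext [[-24.5, -130.2], [23.7, -105.2]] world [551.5 104.6]
120 empty 0
40 empty 0
-40 empty 0
-120 535 ztop 74.8 rect [  -5.1 -113.5] [129.2  54.2] 0.3 ext [[-67.1, -138.7], [54.6, -89.1]] world [ 548.8 -308.7]
120 empty 0
40 607 ztop 70.3 rect [ 0.2 39.2] [ 30.1 138.9] 89.9 ext [[-68.6, 24.5], [67.4, 53.0]] world [524.3 258.9]
-40 804 ztop 58.7 rect [  1.  -39.4] [88.5 62.9] 0.9 ext [[-42.9, -70.5], [43.8, -9.0]] world [539.1 181.7]
-120 160 ztop 84.1 rect [   0.8 -119. ] [25.5 51.2] 84.3 ext [[-24.9, -131.4], [25.1, -106.6]] world [553.1 103.4]
120 empty 0
40 empty 0
-40 empty 0
-120 29 ztop 72.2 rect [-37.1 -93. ] [12.5 59.2] 78.0 ext [[-67.0, -102.1], [-9.4, -89.8]] world [ 513.8 -293.9]
[0.04 0.58 7.3  0.36] [ 554.74928632 -302.9056457   172.96790587] 64.38452472827012
```

View pics/side6.png

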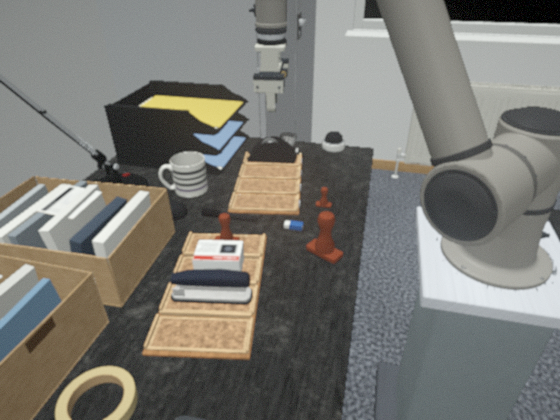

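The stapler at (211,287) is centred. Now the tape dispenser.

```bash
python3 -m crank '[[[0.7,0,0.6,0,0.4],[0.7,0,0.6,3,0.4],[0.7,0,0.6,6,0.4],[0.7,0,0.6,7.5,0.4],[0.7,0,0.6,7.5,0.4],[0.7,0,0.6,7.5,0.4],[0.7,0,0.6,7.5,0.4],[0.7,0,0.6,7.5,0.4],[0.7,0,0.6,7.5,0.4],[0.7,0,0.6,7.5,0.4]]]'
python3 -c "
from h import *
print(delta(*outr((2,-114.5),FULL),22,8.0))"
```

```text
time: 28.75
tool_pos: [555.6, -309.8, 98.3]
tcp_rot: [3.141, -0.001, 0.138]
contact_force: [0.5, -0.3, -0.2]
grip_width: 64.0
finger_force: 0.0
[ 0.05 -0.12  7.63 -0.11]
```

```bash
python3 -m crank '[[[0.7,0,-0.1,1.5,0],[0.7,0,-0.1,3,0],[0.7,0,-0.1,4.5,0],[0.7,0,-0.1,6,0],[0.7,0,-0.1,7.2,0],[0.7,0,-0.1,7.6,0],[0.7,0,-0.1,7.6,0],[0,0,-0.1,7.6,0],[0,0,-0.1,7.6,0],[0,0,-0.1,7.6,0]]]'
python3 -m crank '[[[0,0,0,0,0],[0,0,0,0,0],[0,0,0,0,0],[0,0,0,-1,0],[0,0,0,-2,0],[0,0,0,-4,0],[0,0,0,-7,0],[0,0,0,-10,0],[0,0,0,-13,0],[0,0,0,-13,0]]]'
python3 -c "
from h import *
im,d=bot.capture('side'); cv2.imwrite('pics/s7.png',im[0:300,100:400,::-1])
print(delta(509.6,338.4,150,10.3),bot.get_obs()['tool_pos'],bot.get_obs()['grip_width'])"
```

```text
time: 29.75
tool_pos: [555.8, -309.3, 22.6]
tcp_rot: [3.14, -0.001, 0.138]
contact_force: [-0.6, -3.8, 0.4]
grip_width: 44.6
finger_force: 1.7
time: 30.75
tool_pos: [557.1, -309.6, 156.5]
tcp_rot: [3.136, -0.006, 0.138]
contact_force: [0.2, 0.6, -3.9]
grip_width: 43.8
finger_force: 29.9
[  4.3  -64.75   0.35  -2.4 ] [ 555.96063256 -308.86489714  153.46719213] 43.965631420032
```

View pics/s7.png

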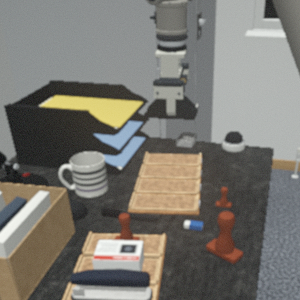

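The dispenser is held level at (172,105). I carry it to the far-left bay.

```bash
python3 -m crank '[[[0,0.1,-2,0,0],[0,0.3,-5,0,-0.4],[0,0.6,-9,0,-0.8],[0,0.9,-13,0,-1.2],[0,1.1,-17,0,-1.6],[0,1.4,-21,0,-2],[0,1.7,-25,0,-2.4],[0,1.9,-29,0,-2.4],[0,2.2,-33,0,-2.4],[0,2.4,-36,0,-2.4]]]'
python3 -m crank '[[[0,0.1,-4,0,0],[0,0.2,-8,0,0],[0,0.4,-12,0,0],[0,0.5,-16,0,0],[0,0.6,-20,0,0],[0,0.7,-24,0,0],[0,0.8,-27,0,0],[0,0.8,-28.5,0,0],[0,0.8,-28.5,0,0],[0,0.8,-28.5,0,0]]]'
python3 -m crank '[[[0,0,0,3,0],[0,0,0,6,0],[0,0,0,8,0],[0,0,0,8.5,0],[0,0,0,8.5,0],[0,0,0,8.5,0],[0,0,0,8.5,0],[0,0,0,8.5,0],[0,0,0,8.5,0],[0,0,0,8.5,0]]]'
python3 -c "
from h import *
print(delta(509.6,338.4,22.6,10.3))
for n in('top','side'):
    im,d=bot.capture(n);P=cloud(n,d);q=inr(P,EMPTY);s=(abs(q[...,1]-120)<26)&(abs(q[...,0])<95)&(P[...,2]>30+15)&(P[...,2]<110)
    print(np.percentile(q[s],[1,99],axis=0))
    hsv=cv2.cvtColor(im,cv2.COLOR_RGB2HSV);s=(abs(q[...,1]-118)<26)&(abs(q[...,0])<95)&(P[...,2]>45)&(hsv[...,2]<70)&(P[...,2]<110);print(np.percentile(q[s],[1,99],axis=0))
"
```

```text
time: 31.8
tool_pos: [527.5, 53.7, 149.3]
tcp_rot: [-3.14, 0.005, 0.181]
contact_force: [-0.4, -0.0, -5.8]
grip_width: 44.2
finger_force: 29.9
time: 32.8
tool_pos: [486.0, 332.1, 150.3]
tcp_rot: [3.14, 0.003, 0.18]
contact_force: [-0.5, -0.4, -4.2]
grip_width: 43.9
finger_force: 29.9
time: 33.8
tool_pos: [486.7, 333.2, 67.0]
tcp_rot: [-3.142, -0.001, 0.18]
contact_force: [-0.8, -0.5, -5.1]
grip_width: 43.8
finger_force: 29.9
[ 2.34 -0.1   4.44 -0.01]
[[-93.65020577  97.3689947 ]
 [ 50.96083411 140.84066871]]
[[-89.85495954  97.44936568]
 [ 47.33311513 140.93166353]]
[[-94.43069035  98.94098814]
 [ 48.84361897 142.77304158]]
[[-93.30445179  99.01976186]
 [ 46.40789059 142.77259088]]
```

```bash
python3 -m crank '[[[0,0.8,-0.05,0,0],[0,1.6,-0.1,0,0],[0,2.3,-0.1,0,0],[0,2.3,-0.1,1,0],[0,2.3,-0.1,1,0],[0,2.3,-0.1,1,0],[0,2.3,-0.1,1,0],[0,2.3,-0.1,1,0],[0,2.3,-0.1,1,0],[0,2.3,-0.1,1,0]]]'
python3 -c "
from h import *
print(delta(509.6,338.4,22.6,10.3))
P0=cloud('top',np.load('top0.npz')['d'])
for n in('top','side'):
    im,d=bot.capture(n);P=cloud(n,d);q=inr(P,EMPTY);s=(abs(q[...,1]-119)<26)&(abs(q[...,0])<110)&(P[...,2]>40)&(P[...,2]<105)
    print(np.percentile(q[s],[0.5,99.5],axis=0))
"
```

```text
time: 34.9
tool_pos: [509.1, 338.2, 56.9]
tcp_rot: [-3.142, -0.0, 0.18]
contact_force: [0.0, 0.5, -5.3]
grip_width: 43.8
finger_force: 29.9
[ 0.05 -0.01  3.43 -0.01]
[[-71.46663131  98.17846135]
 [ 75.18268667 141.25377432]]
[[-73.13627207  99.31554386]
 [ 72.49603189 143.96791374]]
```

The extents of -72 to 74 mm and y 98 to 142 mm show it centred. I lower it.

```bash
python3 -m crank '[[[0,0,0,1,0],[0,0,0,2,0],[0,0,0,2.7,0],[0,0,0,3.1,0],[0,0,0,3.4,0],[0,0,0,3.4,0],[0,0,0,3.4,0],[0,0,0,3.4,0],[0,0,0,3.4,0],[0,0,0,3.4,0]]]'
```

```text
time: 36.0
tool_pos: [509.1, 338.2, 22.6]
tcp_rot: [3.142, -0.0, 0.18]
contact_force: [0.4, -0.7, -4.3]
grip_width: 43.9
finger_force: 30.0
```

```bash
python3 -m crank '[[[0,0,0,0.1,0],[0,0,0,0.1,0],[0,0,0,0.1,0],[0.65,0,0,0.1,0],[0.65,0,0,0.1,0],[0.65,0,0,0.1,0],[0.65,0,0,0,0],[0.65,0,0,-2,0],[0.65,0,0,-6,0],[0.65,0,0,-10,0]]]'
python3 -m crank '[[[0.65,0,0,-4,0],[0.65,-2,4,-4,0],[0.65,-4,8,-4,0],[0.65,-6,12,-4,0],[0.65,-8,16,-4,0],[0.65,-8,20,-4,0],[0.65,-8,24,-4,0],[0.65,-8,28,-4,0],[0.65,-8,32,-4,0],[0.65,-8,36,-4,0]]]'
python3 -m crank '[[[0.65,0,4,0,0],[0.65,0,8,0,0],[0.65,0,12,0,0],[0.65,0,16,0,0],[0.65,0,16,0,0],[0.65,0,16,0,0],[0.65,0,16,0,0],[0.65,0,16,0,0],[0.65,0,16,0,0],[0.65,0,16,0,0]]]'
python3 -c "
from h import *
for n in('side','top'):
    im,d=bot.capture(n); cv2.imwrite(f'pics/{n}8.png',im[:,:,::-1])
    P=cloud(n,d); things(P,EMPTY,(30,30,40,20))
"
```

```text
time: 37.0
tool_pos: [508.6, 337.9, 123.1]
tcp_rot: [3.141, 0.002, 0.179]
contact_force: [0.7, 0.7, 0.8]
grip_width: 59.8
finger_force: 0.0
time: 38.0
tool_pos: [494.8, -32.0, 162.9]
tcp_rot: [3.141, -0.001, 0.179]
contact_force: [0.7, -0.3, -0.1]
grip_width: 59.8
finger_force: 0.0
time: 39.0
tool_pos: [523.3, -187.0, 162.9]
tcp_rot: [3.141, -0.0, 0.181]
contact_force: [-0.7, -0.6, -0.5]
grip_width: 59.7
finger_force: 0.0
120 2437 ztop 75.3 rect [ -3.5 120.7] [140.1  47.3] 0.3 ext [[-71.8, 99.1], [59.2, 143.5]] world [506.1 338.4]
40 1625 ztop 68.8 rect [-1.2 41.3] [139.7  28.9] 1.0 ext [[-69.9, 28.9], [66.1, 54.5]] world [522.6 260.7]
-40 1214 ztop 56.3 rect [ -0.7 -39.8] [88.2 66.4] 0.5 ext [[-44.6, -69.7], [42.2, -7.7]] world [537.6 181. ]
-120 336 ztop 82.5 rect [  -0.4 -117.4] [26.4 52. ] 86.9 ext [[-24.9, -128.8], [23.1, -105.4]] world [551.7 104.8]
120 686 ztop 76.5 rect [ -1.9 120.6] [ 45.3 139.9] 89.9 ext [[-70.4, 98.1], [61.3, 142.8]] world [507.7 338.6]
40 608 ztop 70.7 rect [ 0.6 38.9] [ 29.4 139.7] 89.6 ext [[-68.7, 24.8], [67.9, 52.9]] world [524.7 258.7]
-40 803 ztop 58.6 rect [  0.7 -39.8] [88.6 62.4] 0.7 ext [[-43.1, -70.7], [44.1, -9.2]] world [538.9 181.3]
-120 163 ztop 83.2 rect [   1.1 -119.2] [24.7 50.5] 82.3 ext [[-23.6, -131.4], [26.2, -106.6]] world [553.5 103.2]
```

View pics/side8.png

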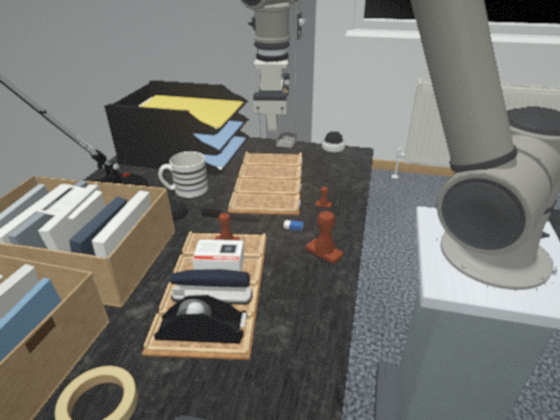

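View pics/top8.png

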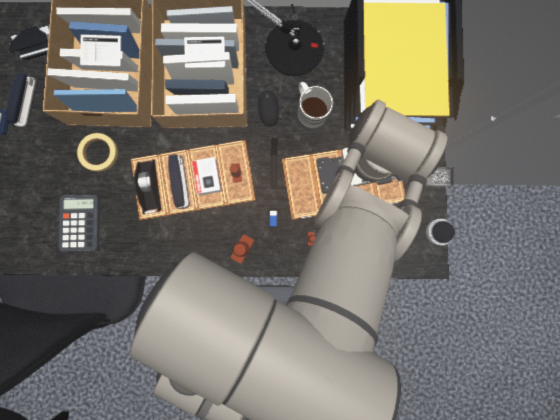

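Both views show all four in mirrored order, from left to right: dispenser (147,185), stapler (178,180), carton (207,175) and stamp (236,171). They stand upright, centred and released, and the arm is clear.

```bash
python3 -c "
from plant import bot
print(bot.close_job())"
```

```text
the job is handed in; nothing more can be done
None
```

All four things stand in mirrored order in the empty rack, each measured within about 4 mm of its bay centre, upright and released; the job was handed in at about 39 s, with no verdict returned.

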